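# Put the jam away and swing the rack shut

### The arm

A 6-joint arm with a two-finger parallel gripper is mounted at the origin on a cart in front of the work surface, level with it; the furniture and walls round the work are solid. World frame = base frame: x ahead of the robot, y to its left, z up, the work surface at z = 0. Lengths are in m, angles in rad, forces in N, time in s.
With the tool pointing down it reaches from about 0.35 to 0.85 m from the base axis. Payload 8.1 kg.
Tool frame: the origin (TCP) lies at the very end of the fingers, on their centre line; the grasp point (between the pads) lies 19 mm behind it; z points along the fingers, y is the line along which they close (so a half turn about z gives the same grasp; the last joint's range is limited). The gripper opens to 85 mm and grips with 20 to 120 N. Pads are 22 mm wide; open, the fingers measure 114 mm over their backs; the gripper's body (76 mm by 85 mm) begins 54 mm behind the grasp point. The pads swing forward as they close: fully open they stand 13 mm farther back than shut.
Start: joints at [-1.397, 0.13, 1.488, -0, 1.523, -0.085], TCP at [0.154, -0.58, 0.231] pointing down, gripper open.
Joint ranges: [-2.96, 2.96], [-0.89, 2.26], [0.02, 2.5], [-1.34, 4.48], [0, 2.73], [-2.66, 2.66]. Speed limits (rad/s): [2.39, 2.39, 2.79, 3.14, 3.14, 3.14].

### API

Orientations are given as a rotation vector (axis times angle).
In Python, from cell import read_state, snapshot, camera_params, close_job, nets gives the robot as it stands.
- The arm moves only by the shell command python3 -m inch 'ROWS' [FORCE]. ROWS is JSON, a list that holds one entry, the list of rows, each a list of 7 numbers: the shift along the tool's x, y, z in cm, then the turn, a rotation vector about the tool's x, y, z in rad, then the closure, from 0 (fully open) to 1 (shut). In form: [[[tx, ty, tz, rx, ry, rz, fingers], ...]]. A call has 1 to 10 rows; each row is the pose to reach, as a shift and turn from the pose commanded when the call began, along the tool's axes at that moment; what a row does not reach only later rows make up. A row lasts 1/8 s, in which the tool goes at most 62.5 mm and 10.7 degrees, less where a joint would pass 70% of its speed; a pose out of reach is approached as far as the arm can. A call with a gripper value outside its range is refused whole. The fingers move at their own pace and stop on an object; FORCE is the grip in N (left out, the last holds). Time passes only in rows, so rows that repeat a pose let the fingers close. It gives the time, the measured TCP pose, the force, the opening and the grip force at its end, in the units of the state.
- read_state(): the state, without advancing time (a new reading comes with each control period).
- snapshot(name): name is "scene" or "top" or "wrist"; returns the picture (420x560x3 uint8, blue, green, red); there is no depth.
- camera_params(name): a dict with "K" (3x3 intrinsics, pixels), "k1" (the pictures are not rectified: a ray, as slopes to the right and down, at radius r is drawn at 1 + k1 r^2 times it, then the intrinsics apply), "T" (4x4, takes a point from camera to world coordinates); the wrist camera has in their place "mount" (4x4, takes a point from camera to tool coordinates, whose origin is the TCP and whose axes are the flange's). Camera axes: x right, y down, z forward; pixel columns grow to the right and rows downward; lengths in m; the calibration is good to about 2 mm. A picture is of the moment at which its call begins: read the wrist's pose just before it. camera_params takes no time and is no camera call.
- close_job(): hands the job in; it is judged then, once.
Trained networks look in the newest picture that a camera, given by its name, has taken for a name from the list of things; names that differ only in an ending like _2 or _b are one class to them, and where a whole thing is asked for, a point or a joint stands for the part that bears it (a point fixed in the world has none). Each returns a list of dicts, best first, with "p" (0 to 1); they miss things now and then, are a little off and sometimes report something else, mostly with a low value. They report only what shows in the picture. A call takes as long as a camera call. They do not tell look-alikes from the thing itself.
- nets.search_frame(camera, name): "at" ([row, column] in pixels, amid what is visible of it).
The state is a dict: "time_s": time; "q": joint angles; "joint_velocities": joint speeds; "effort": joint torques, N m; "ee_pos": TCP position; "tcp_rot": TCP orientation; "contact_force": force on the tool from outside, world axes, zero at the start; "ft_torque": the same for the moment, N m; "finger_gap": finger opening in m; "gripper_force": force on a finger pad.
Only numpy, scipy, OpenCV 4.12 (cv2) and the standard library are available. Lean on these libraries where they do the work, as an engineer would, in place of code of your own. Each camera call takes 0.05 s, during which the arm holds its last target. There are 200 camera calls.

### The job

Stand the green-lidded jam jar on the free outer part of the lower shelf of the swivel rack, then swing the rack's upper tray back over it until it is fully home against its stop. The little pots on the rack must stay standing on their shelves; leave the other things on the worktop alone.

Things in the scene. Friction and masses are not known exactly. Their poses are not given: they have to be found in the camera images.
- rack: fixed two-tier swivel rack of light wood on a steel post. Origin: post axis at worktop level; +x along the lower shelf to its outer end, z up. Lower shelf 100 mm wide, x -50 to +187 mm, top 18 mm above the worktop; 20 mm high steel rail along both sides (inside faces y = -44, +44 mm) and across the outer end (x = 180 mm). Post 17 mm thick, 181 mm high
- shelf_spot (a point): middle of the free outer part of the lower shelf, on its top surface (18 mm above the worktop), 135 mm from the post's axis
- tray (a joint): angle of the rack's upper tray about the post (rad): 0 = home over the lower shelf, at its stop; positive = swung out anticlockwise seen from above, limit 1.25. Tray 84 mm wide, reaching 187 mm from the post axis; underside 130, top 142, rail top 162 mm above the worktop. Light drag (about 1 N at the tab); stays where left
- tray_tab (a point): thumb tab by which the tray is pushed, at its free end: a wooden tongue, 36 mm wide and 12 mm thick, from 187 to 238 mm from the post's axis, with no rail on it; the point lies 215 mm from the post's axis on the tongue's top, 142 mm above the worktop
- jam_jar: jam jar with a dark green lid and pink label, 60 mm thick (lid 57 mm), 86 mm tall, 0.36 kg, standing on the worktop. Origin: centre of its underside, z up
- honey_jar: jar with a pale lid and black label, 58 x 62 mm, 99 mm tall, on the worktop; bystander. Origin: centre of its underside
- tomato_tin: green tin, 57 mm across, 72 mm tall, on the worktop; bystander. Origin: centre of its underside
- mug: pale dotted mug, 85 mm across, 86 mm tall, on the worktop at the right; bystander. Origin: centre of its underside
- notepad: spiral notepad, 105 x 78 x 14 mm, lying near the front edge; bystander. Origin: centre of its underside
- pot_brown: small round pot with brown band and grey lid, 47 mm across, 40 mm tall, loose on the upper tray about 54 mm from the post. Origin: centre of its underside, z up
- pot_red: small round pot with red band and grey lid, 47 mm across, 40 mm tall, loose on the upper tray about 112 mm from the post. Origin: centre of its underside, z up
- pot_green: small round pot with green band and grey lid, 47 mm across, 40 mm tall, loose on the lower shelf about 55 mm from the post. Origin: centre of its underside, z up
- pepper_mill: wooden pepper mill, 58 mm across, 170 mm tall, behind the mug; bystander. Origin: centre of its underside
Not all that is in view belongs to the job. What is shaped like the pot_brown but black or yellow is not meant.

How it is judged:
By the outcome, as a careful person would: the job done as asked, in the order asked, and still so for the second after the job is handed in, with the robot touching nothing.
It also fails if it takes over 61 s, if anything falls off the work surface, if the arm or the gripper's body presses on something with over 40 N, if the wrist force passes 120 N, or if a joint passes its speed limit or range.

## Working session

There is one attempt and no reset: what is moved stays moved. The work goes in short steps, Python scripts to look and compute and a shell command to move; the robot and the scene stay as the last step left them, time stands still between calls to the robot, and variables do not carry over. Pictures are saved under pics/ and viewed, at most 10 in all, crops included, and the job is handed in when it is done.

```bash
mkdir -p pics; ls; cat > h.py <<'E'
import numpy as np, cv2
from cell import read_state, snapshot, camera_params, close_job, nets
def ray(cam,rc,P=None):
    P=P or camera_params(cam); K=np.array(P["K"]); k1=P["k1"]
    d=np.array([(rc[1]-K[0,2])/K[0,0],(rc[0]-K[1,2])/K[1,1]]); u=d.copy()
    for _ in range(20): u=d/(1+k1*(u@u))
    T=np.array(P["T"]); return T[:3,3], T[:3,:3]@np.array([u[0],u[1],1])
def at_z(cam,rc,z):
    o,v=ray(cam,rc); return o+v*(z-o[2])/v[2]
def proj(cam,p):
    P=camera_params(cam); K=np.array(P["K"]); T=np.array(P["T"])
    c=T[:3,:3].T@(np.array(p)-T[:3,3]); u=c[:2]/c[2]; u=u*(1+P["k1"]*(u@u))
    return np.array([K[1,1]*u[1]+K[1,2],K[0,0]*u[0]+K[0,2]])
E
python3 - <<'E'
from h import *
s=read_state();print(s)
for c in("scene","top"):
    im=snapshot(c);cv2.imwrite(f"pics/{c}0.png",cv2.resize(im,(784,588)))
    print(c,np.round(np.array(camera_params(c)["T"]),3).tolist())
    for n in("jam_jar","tray_tab","tray","rack","pot_brown","pot_red","pot_green","honey_jar","mug","pepper_mill","tomato_tin"):
        print(n,[(np.round(r["at"],1).tolist(),round(r["p"],2)) for r in nets.search_frame(c,n)][:3])
E
```

```text
pics
{'time_s': 0.0, 'q': array([-1.39740221e+00,  1.31196005e-01,  1.48929569e+00, -2.39513853e-05,
        1.52301968e+00, -8.54081935e-02]), 'joint_velocities': array([ 1.02385725e-04,  1.41862110e-03,  9.36098311e-05,  4.17912635e-04,
        1.65701975e-03, -1.13957583e-03]), 'effort': array([-2.43074101e-03, -5.69389558e+01, -5.00560391e+01, -1.95420785e-04,
        1.46358131e-02, -4.30274918e-05]), 'ee_pos': array([ 0.15346385, -0.57945493,  0.23021463]), 'tcp_rot': array([-3.11342684e+00, -4.05146748e-01,  1.69987139e-04]), 'contact_force': array([-1.25155874, -1.02895229, -0.49205988]), 'ft_torque': array([-0.01596524, -0.03160024,  0.03163965]), 'gripper_force': 0.0, 'finger_gap': 0.08527502158778912}
scene [[-0.769, -0.457, 0.447, -0.144], [-0.639, 0.549, -0.539, 0.714], [0.001, -0.7, -0.714, 1.129], [0.0, 0.0, 0.0, 1.0]]
jam_jar [([182.2, 349.3], 0.59)]
tray_tab [([309.9, 206.8], 0.86)]
tray [([310.5, 209.4], 0.68), ([128.7, 352.4], 0.52)]
rack []
pot_brown [([275.7, 227.5], 0.92), ([335.6, 170.8], 0.86), ([274.4, 276.3], 0.49)]
pot_red [([298.4, 209.5], 0.78)]
pot_green [([239.0, 332.3], 0.27)]
honey_jar [([199.7, 322.9], 0.86), ([128.1, 353.2], 0.65)]
mug [([153.4, 347.0], 0.83)]
pepper_mill [([129.9, 353.1], 0.85)]
tomato_tin [([224.4, 278.1], 0.63)]
top [[0.175, -0.777, 0.605, -0.47], [-0.985, -0.145, 0.098, -0.209], [0.012, -0.613, -0.79, 1.341], [0.0, 0.0, 0.0, 1.0]]
jam_jar []
tray_tab [([203.2, 154.7], 0.7), ([194.2, 161.8], 0.6), ([193.6, 174.7], 0.24)]
tray [([200.2, 156.0], 0.85)]
rack [([203.8, 171.4], 0.96)]
pot_brown [([197.3, 174.6], 0.62), ([254.0, 292.9], 0.31)]
pot_red [([196.4, 162.1], 0.46)]
pot_green []
honey_jar []
mug [([202.3, 156.9], 0.24)]
pepper_mill []
tomato_tin []
```

View pics/scene0.png

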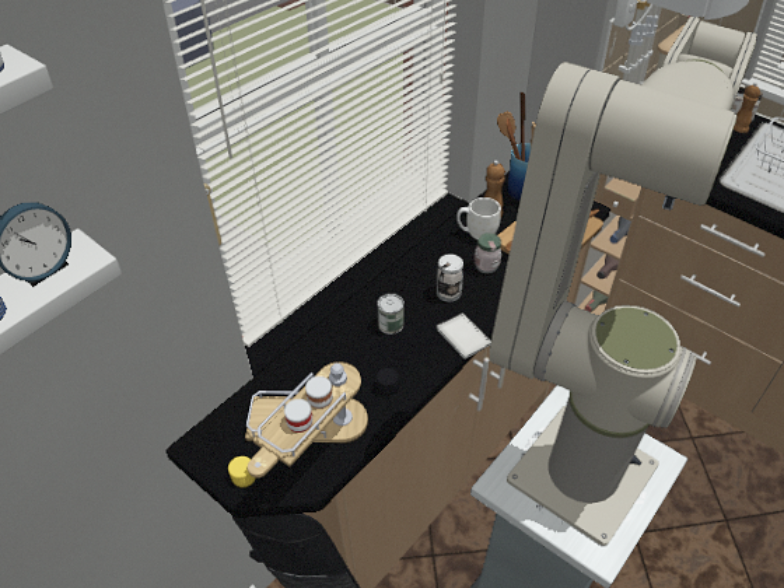

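View pics/top0.png

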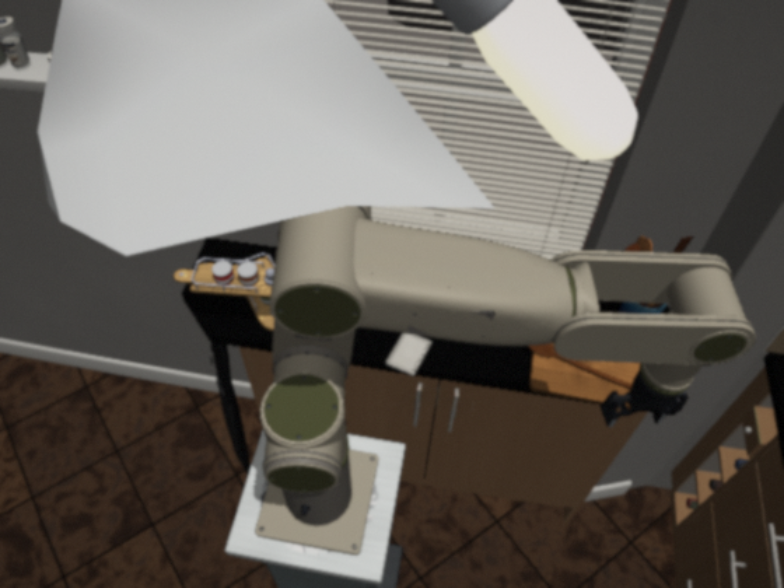

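The scene shows the rack at lower left (post ~(337,390), tab ~(258,465), enlarged 1.4x), with the tray swung out anticlockwise. The jam jar with the green lid is at (488,253). The yellow pot at (241,471) and the black one at (387,380) are look-alikes. The honey jar is at (450,278), the tin at (390,314) and the mug at (484,218).

```bash
python3 - <<'E'
from h import *
im=snapshot("scene")
a=cv2.resize(im[245:350,165:270],(600,600),interpolation=cv2.INTER_CUBIC)
b=cv2.resize(im[160:195,335:370],(200,200),interpolation=cv2.INTER_CUBIC)
o=np.zeros((600,800,3),np.uint8);o[:,:600]=a;o[:200,600:]=b
cv2.imwrite("pics/crop1.png",o)
print("jar lid",at_z("scene",(172.5,349),.086),"mid",at_z("scene",(182,349),.043))
print("tab",at_z("scene",(332,184),.142),"postbase",at_z("scene",(300,245),.018),"posttop",at_z("scene",(262,240),.181))
for n,rc,z in(("honey",(185.5,322),.099),("tin",(213,279),.072),("mug",(146,346),.086),("mill",(116,353),.17),("notepad",(240,331),.014),("yellow",(330,172),.04),("black",(270,277),.04)): print(n,at_z("scene",rc,z).round(3))
E
```

```text
jar lid [ 0.46727833 -0.34872486  0.086     ] mid [ 0.46462083 -0.35180837  0.043     ]
tab [0.40717397 0.42433729 0.142     ] postbase [0.42254003 0.20933523 0.018     ] posttop [0.4271276 0.2077695 0.181    ]
honey [ 0.49  -0.228  0.099]
tin [ 0.533 -0.067  0.072]
mug [ 0.557 -0.461  0.086]
mill [ 0.579 -0.525  0.17 ]
notepad [ 0.372 -0.124  0.014]
yellow [0.492 0.411 0.04 ]
black [0.411 0.086 0.04 ]
```

View pics/crop1.png

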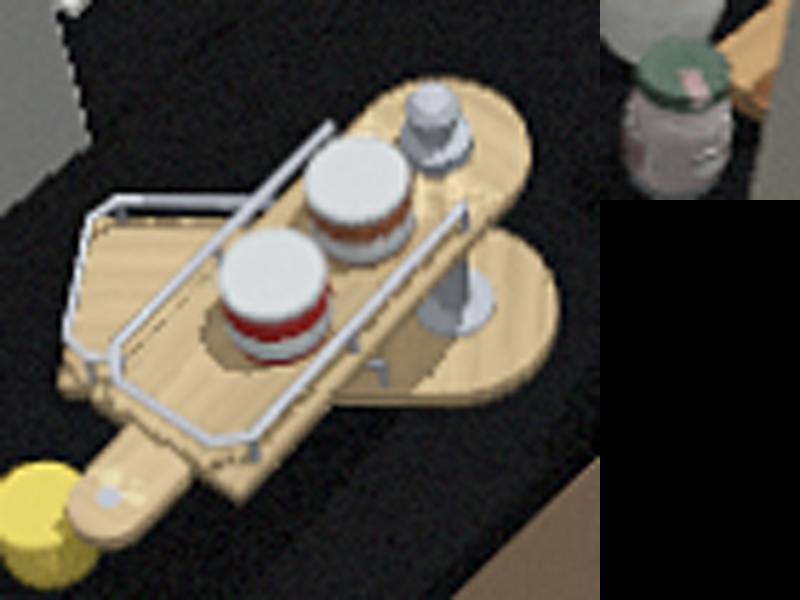

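The crop shows the tray at about half its swing, with brown and red pots on it. The stud on the tab is at crop pixel (108,496), the post top at (432,100) and the outer shelf rail at left. There is only one jar with a green lid and pale pink label (crop right); the black-labelled jar is the honey. Next I compute the rack axes.

```bash
cat > fit.py <<'E'
from h import *
from scipy.optimize import least_squares
c=lambda x,y:(245+y/5.714-.4,165+x/5.714-.4)
# obs: (crop px, local xyz in rack or tray frame)
def pts(p):
    x,y,a,t=p
    def w(ang,l): return [x+np.cos(ang)*l[0]-np.sin(ang)*l[1],y+np.sin(ang)*l[0]+np.cos(ang)*l[1],l[2]]
    return [w(a,(0,0,.181)),w(a,(0,0,.018)),w(a+t,(.215,0,.142)),w(a,(-.05,0,.018))]
obs=[c(432,88),c(460,318),c(108,496),c(556,300)]
def lineres(p,px,axis,val,z):
    P=at_z("scene",c(*px),z)[:2]-p[:2]; a=p[2]
    L=[P@[np.cos(a),np.sin(a)],P@[-np.sin(a),np.cos(a)]]
    return (L[axis]-val)*350
def f(p):
    r=[]
    for q,o in list(zip(pts(p),obs))[:3]: r+=list(proj("scene",q)-o)
    for px in((130,203),(190,202),(240,203)): r.append(lineres(p,px,1,-.046,.036))
    for px in((83,250),(75,290),(69,325)): r.append(lineres(p,px,0,.182,.036))
    return np.array(r)
s=least_squares(f,[.427,.208,1.0,.6],loss="soft_l1")
p=s.x;print(p.round(3),"cost",s.cost,f(p).round(1))
a=p[2];print("spot",p[:2]+.135*np.array([np.cos(a),np.sin(a)]),"shelf deg",np.degrees(a),"tray deg",np.degrees(p[3]))
E
python3 fit.py
```

```text
[0.426 0.208 0.658 0.989] cost 2.7836398026961047 [ 2.4 -0.1 -1.1 -0.8 -0.4  0.3  0.5 -0.2 -0.4  0.3  0.2 -0.1]
spot [0.53278401 0.29100157] shelf deg 37.68978462417371 tray deg 56.67956235692617
```

The rack fit is consistent: residuals are small, and the tab radius and shelf length match the given sizes. The post is at (.426,.208), the shelf points at 37.7°, the spot is (.533,.291) and the tray is 0.99 rad open, which clears the spot. Next I work out the rows for the jar.

```bash
cat >> h.py <<'E'
from scipy.spatial.transform import Rotation as R
def rel(p,s=None):
    s=s or read_state(); return (R.from_rotvec(s["tcp_rot"]).inv().apply(np.array(p)-s["ee_pos"])*100).round(1)
def yaw(s=None):
    m=R.from_rotvec((s or read_state())["tcp_rot"]).as_matrix(); return np.degrees(np.arctan2(m[1,1],m[0,1]))
E
python3 -c "
from h import *
print(rel([.466,-.350,.15]),rel([.466,-.350,.035]),yaw())"
```

```text
[ 36.1 -14.2   8.1] [ 36.1 -14.2  19.6] -75.17144525595614
```

```bash
python3 -m inch '[[[6,-2.4,0,0,0,0,0],[12,-4.8,0,0,0,0,0],[18,-7.1,2,0,0,0,0],[24,-9.5,4,0,0,0,0],[30,-11.8,6,0,0,0,0],[36.1,-14.2,8,0,0,0,0],[36.1,-14.2,8,0,0,0,0],[36.1,-14.2,8,0,0,0,0]]]' 40
python3 - <<'E'
from h import *
s=read_state();im=snapshot("wrist");cv2.imwrite("pics/w1.png",im)
P=camera_params("wrist");T=np.eye(4);T[:3,:3]=R.from_rotvec(s["tcp_rot"]).as_matrix();T[:3,3]=s["ee_pos"]
P=dict(P);P["T"]=T@np.array(P["mount"])
for r in nets.search_frame("wrist","jam_jar")[:2]:
    o,v=ray("wrist",r["at"],P);print(r,[(o+v*(z-o[2])/v[2]).round(3) for z in(.086,.06)])
print(np.array(P["mount"]).round(3).tolist(),rel([.466,-.35,.035]))
E
```

```text
time_s: 2.25
ee_pos: [0.4671, -0.3486, 0.1503]
tcp_rot: [-3.113, -0.41, 0.002]
contact_force: [-0.4, 0.6, -0.1]
finger_gap: 0.0852
gripper_force: 0.0
{'at': [211.8, 287.7], 'p': 0.66} [array([ 0.479, -0.351,  0.086]), array([ 0.47 , -0.354,  0.06 ])]
[[-0.0, -0.946, -0.323, 0.083], [1.0, -0.0, -0.0, -0.0], [-0.0, -0.323, 0.946, -0.142], [0.0, 0.0, 0.0, 1.0]] [ 0.  -0.1 11.6]
```

View pics/w1.png

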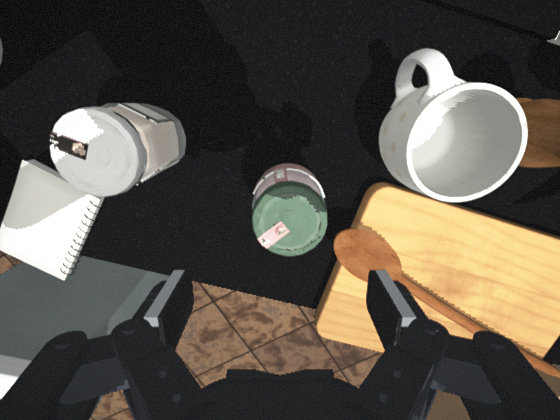

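The wrist view shows the green lid at (row 218, col 290). On the right-finger side are a cutting board (nearest edge at col ~335-350) and a spoon bowl at (255,365), so I check those clearances.

```bash
python3 - <<'E'
from h import *
s=read_state();P=dict(camera_params("wrist"));T=np.eye(4);T[:3,:3]=R.from_rotvec(s["tcp_rot"]).as_matrix();T[:3,3]=s["ee_pos"]
P["T"]=T@np.array(P["mount"])
for n,rc,z in(("lid",(218,290),.086),("lid left",(218,253),.086),("lid right",(218,327),.086),("base",(180,288),.03),("spoon L",(255,334),.03),("spoon tip",(235,338),.03),("board corner",(187,375),.018),("board",(260,335),.018)):
    o,v=ray("wrist",rc,P);w=o+v*(z-o[2])/v[2];print(n,w.round(3),rel(w,s))
E
```

```text
lid [ 0.473 -0.356  0.086] [0.6 0.7 6.5]
lid left [ 0.467 -0.33   0.086] [ 0.6 -1.9  6.5]
lid right [ 0.48  -0.382  0.086] [0.6 3.4 6.5]
base [ 0.488 -0.352  0.03 ] [ 2.1  0.7 12.1]
spoon L [ 0.428 -0.415  0.03 ] [-5.3  5.2 12.1]
spoon tip [ 0.449 -0.412  0.03 ] [-3.2  5.5 12.1]
board corner [ 0.499 -0.433  0.018] [ 1.1  8.8 13.3]
board [ 0.418 -0.421  0.018] [-6.5  5.6 13.3]
```

```bash
python3 -m inch '[[[0.4,0.5,3,0,0,0,0],[0.4,0.5,7,0,0,0,0],[0.4,0.5,10,0,0,0,0],[0.4,0.5,11.3,0,0,0,0],[0.4,0.5,11.3,0,0,0,0],[0.4,0.5,11.3,0,0,0,0.5],[0.4,0.5,11.3,0,0,0,0.5],[0.4,0.5,11.3,0,0,0,0.5],[0.4,0.5,11.3,0,0,0,0.5],[0.4,0.5,11.3,0,0,0,0.5]]]' 40
python3 -c "
from h import *
s=read_state();print(rel([.533,.291,.30],s),rel([.533,.291,.3],s)/6.25,yaw(s),s['q'])"
```

```text
time_s: 3.6
ee_pos: [0.4724, -0.3553, 0.0406]
tcp_rot: [3.113, 0.405, 0.003]
contact_force: [-1.6, 0.8, 5.6]
finger_gap: 0.0573
gripper_force: 42.8
[ 22.4 -60.8 -26.1] [ 3.584 -9.728 -4.176] -75.16364433230902 [-7.31348461e-01  2.73394221e-01  1.68885778e+00 -3.06072179e-04
  1.17601302e+00  5.80619524e-01]
```

```bash
python3 -m inch '[[[0,0,-2,0,0,0,0.5],[0,0,-6,0,0,0,0.5],[0,0,-12,0,0,0,0.5],[0,0,-18,0,0,0,0.5],[0,0,-20,0,0,0,0.5],[0,0,-20,0,0,0,0.5]]]' 50
python3 -c "
from h import *
s=read_state();print(rel([.535,.29,.24],s))
cv2.imwrite('pics/w2.png',snapshot('wrist'))"
```

```text
time_s: 4.35
ee_pos: [0.4721, -0.3547, 0.2406]
tcp_rot: [3.112, 0.405, 0.004]
contact_force: [-0.4, 0.1, -2.1]
finger_gap: 0.0568
gripper_force: 55.3
[ 22.6 -60.7  -0.1]
```

View pics/w2.png

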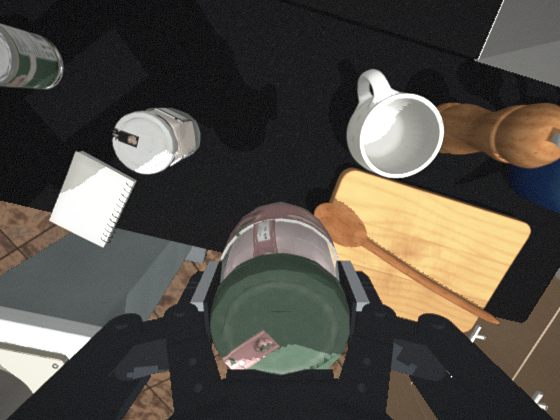

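The jar is held upright by its lid and centred between the pads. I carry it over.

```bash
python3 -m inch '[[[2,-4,0,0,0,-0.04,0.5],[4,-9,0,0,0,-0.08,0.5],[6.5,-15,0,0,0,-0.12,0.5],[9,-21,0,0,0,-0.16,0.5],[11.5,-27,0,0,0,-0.2,0.5],[14,-33,0,0,0,-0.24,0.5],[16.5,-39,0,0,0,-0.28,0.5],[19,-45,0,0,0,-0.32,0.5],[21,-51,0,0,0,-0.36,0.5],[22,-56,0,0,0,-0.4,0.5]]]'
python3 -m inch '[[[0,0,0,0,0,0,0.5],[0,0,0,0,0,0,0.5]]]'
python3 - <<'E'
from h import *
s=read_state();im=snapshot("wrist");cv2.imwrite("pics/w3.png",im)
cv2.imwrite("pics/s3.png",cv2.resize(snapshot("scene")[220:360,150:320],(728,600),interpolation=cv2.INTER_CUBIC))
print(s["q"],yaw(s),rel([.533,.291,.062],s))
E
```

```text
time_s: 5.65
ee_pos: [0.5392, 0.2408, 0.2343]
tcp_rot: [2.972, 1.018, -0.009]
contact_force: [0.9, -0.1, -3.0]
finger_gap: 0.0569
gripper_force: 55.3
time_s: 5.9
ee_pos: [0.5394, 0.2391, 0.2351]
tcp_rot: [2.972, 1.018, -0.008]
contact_force: [0.6, 0.0, -3.1]
finger_gap: 0.0568
gripper_force: 55.3
[ 3.30669339e-01  1.06981752e-01  1.50662809e+00 -4.83730588e-04
  1.53319167e+00  1.24171627e+00] -52.19820854008004 [ 2.8 -4.5 17.3]
```

View pics/s3.png

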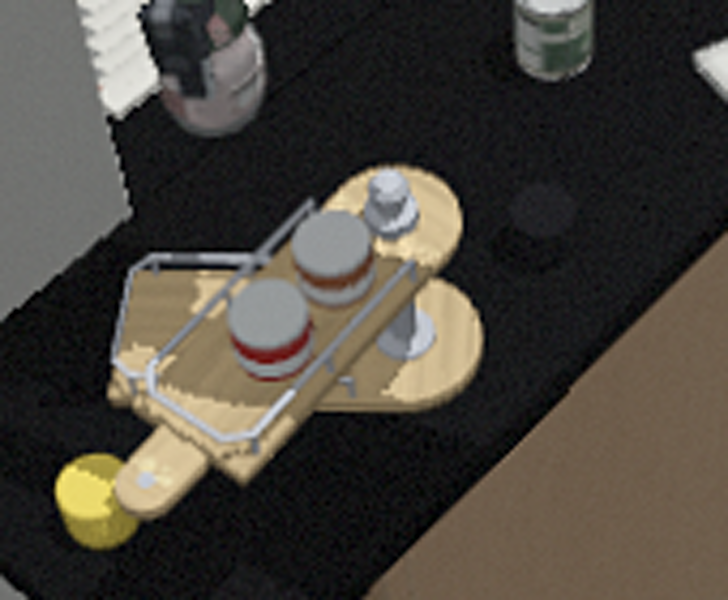

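View pics/w3.png

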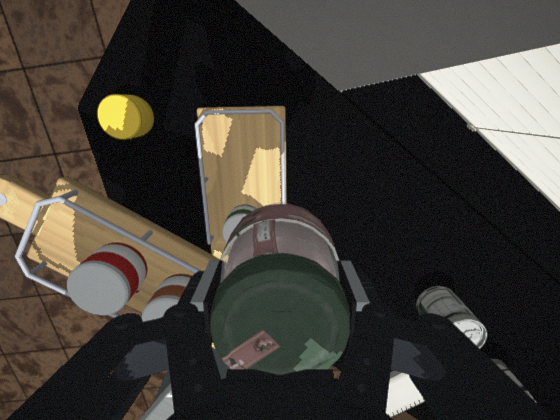

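The wrist view shows the shelf aligned with the tool: side rails at cols ~200 and ~285, outer rail at row ~112, pot_green at (240,222). I measure the rails in world coordinates to refine the spot.

```bash
python3 - <<'E'
from h import *
s=read_state();P=dict(camera_params("wrist"));T=np.eye(4);T[:3,:3]=R.from_rotvec(s["tcp_rot"]).as_matrix();T[:3,3]=s["ee_pos"]
P["T"]=T@np.array(P["mount"])
p0=np.array([.426,.208]);a=.658;ux=np.array([np.cos(a),np.sin(a)]);uy=np.array([-ux[1],ux[0]])
for n,rc,z in(("L rail",(140,199),.037),("L rail2",(215,208),.037),("R rail",(140,284),.037),("R rail2",(195,283),.037),("end",(111,225),.037),("end2",(111,260),.037),("potg",(222,240),.058)):
    o,v=ray("wrist",rc,P);w=(o+v*(z-o[2])/v[2]);d=w[:2]-p0;print(n,w.round(3),"rack",(d@ux).round(4),(d@uy).round(4),"tool",rel(w,s))
E
```

```text
L rail [0.523 0.336 0.037] rack 0.1553 0.0424 tool [ 4.7 -8.8 19.9]
L rail2 [0.456 0.281 0.037] rack 0.0679 0.0393 tool [-4.  -8.5 20. ]
R rail [0.58  0.263 0.037] rack 0.1552 -0.0506 tool [ 4.7  0.5 19.9]
R rail2 [0.53  0.225 0.037] rack 0.0926 -0.0497 tool [-1.6  0.4 20. ]
end [0.565 0.331 0.037] rack 0.1854 0.0121 tool [ 7.7 -5.8 19.9]
end2 [0.588 0.302 0.037] rack 0.1854 -0.025 tool [ 7.7 -2.1 19.9]
potg [0.48  0.248 0.058] rack 0.0672 -0.0013 tool [-4.1 -4.5 17.9]
```

```bash
python3 -m inch '[[[2,-3,0,0,0,0,0.5],[2.9,-4.3,1,0,0,0,0.5],[2.9,-4.3,5,0,0,0,0.5],[2.9,-4.3,9.5,0,0,0,0.5],[2.9,-4.3,13.5,0,0,0,0.5],[2.9,-4.3,15.5,0,0,0,0.5],[2.9,-4.3,16.6,0,0,0,0.5],[2.9,-4.3,17,0,0,0,0.5],[2.9,-4.3,17,0,0,0,0.5]]]'
python3 -c "
from h import *
s=read_state();print(s['contact_force'],s['ee_pos'],rel([.531,.29,.0586],s))"
```

```text
time_s: 7.12
ee_pos: [0.5383, 0.2914, 0.0696]
tcp_rot: [-2.973, -1.016, -0.003]
contact_force: [0.1, 0.8, -2.5]
finger_gap: 0.0568
gripper_force: 55.3
[ 0.12987697  0.80737581 -2.53367706] [0.53834687 0.29144423 0.06956926] [-0.7 -0.3  1.1]
```

```bash
python3 -m inch '[[[-0.2,-0.1,0.3,0,0,0,0.5],[-0.2,-0.1,0.6,0,0,0,0.5],[-0.2,-0.1,0.9,0,0,0,0.5],[-0.2,-0.1,0.9,0,0,0,0.5]]]'; python3 -m inch '[[[0,0,0.1,0,0,0,0.5],[0,0,0.2,0,0,0,0.5],[0,0,0.2,0,0,0,0.5]]]'
```

```text
time_s: 7.62
ee_pos: [0.5351, 0.2907, 0.0591]
tcp_rot: [2.973, 1.016, -0.0]
contact_force: [1.1, 0.4, -2.8]
finger_gap: 0.0566
gripper_force: 55.3
time_s: 8.0
ee_pos: [0.5356, 0.2909, 0.0589]
tcp_rot: [-2.973, -1.016, -0.001]
contact_force: [-5.9, -3.2, 9.3]
finger_gap: 0.0568
gripper_force: 56.5
```

Contact with the shelf is felt at the expected height. I release and rise.

```bash
python3 -m inch '[[[0,0,0,0,0,0,0.2],[0,0,-0.1,0,0,0,0.1],[0,0,-0.1,0,0,0,0.05],[0,0,-0.1,0,0,0,0.05],[0,0,-2,0,0,0,0.05],[0,0,-5,0,0,0,0.05],[0,0,-10,0,0,0,0.05],[0,0,-15,0,0,0,0.05],[0,0,-20,0,0,0,0.05],[0,0,-20,0,0,0,0.05]]]'
python3 - <<'E'
from h import *
s=read_state();cv2.imwrite("pics/w4.png",snapshot("wrist"))
P=dict(camera_params("wrist"));T=np.eye(4);T[:3,:3]=R.from_rotvec(s["tcp_rot"]).as_matrix();T[:3,3]=s["ee_pos"]
P["T"]=T@np.array(P["mount"]);np.save("T4.npy",P["T"])
for n in("jam_jar","tray_tab"): 
    for r in nets.search_frame("wrist",n)[:1]:
        o,v=ray("wrist",r["at"],P);z=.104 if n[0]=="j" else .142;print(n,r,(o+v*(z-o[2])/v[2]).round(3))
E
```

```text
time_s: 9.25
ee_pos: [0.5379, 0.2919, 0.2654]
tcp_rot: [-2.972, -1.016, -0.018]
contact_force: [-0.3, 1.4, -0.4]
finger_gap: 0.0812
gripper_force: 0.0
jam_jar {'at': [188.5, 280.0], 'p': 0.88} [0.542 0.294 0.104]
tray_tab {'at': [261.2, 184.9], 'p': 0.78} [0.435 0.328 0.142]
```

View pics/w4.png

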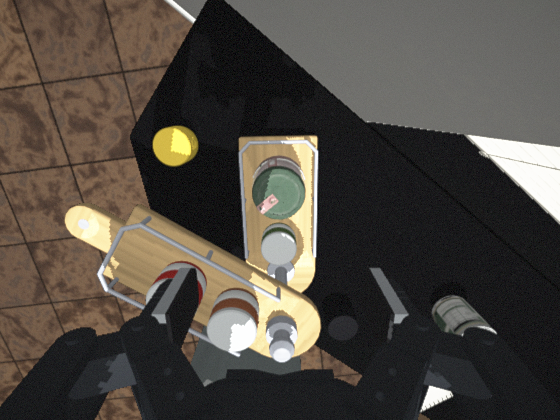

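The jar stands on the shelf at (190,279) and pot_green is upright at (243,279). The tray is unmoved, with its tab stud at (row 223, col 84). Next I measure the tab, the jar offset and the wall clearance.

```bash
python3 - <<'E'
from h import *
P=dict(camera_params("wrist"));P["T"]=np.load("T4.npy")
g=lambda rc,z:(lambda o,v:o+v*(z-o[2])/v[2])(*ray("wrist",rc,P))
p0=np.array([.4265,.2065]);a=.658
def rk(w):d=w[:2]-p0;return np.hypot(*d).round(3),np.degrees(np.arctan2(d[1],d[0])).round(1)
for n,rc,z in(("tab",(223,84),.142),("tab near end",(240,122),.142),("lid",(192,278),.104),("post",(352,281),.181),("wall1",(122,365),0),("wall2",(40,263),0),("wall3",(2,215),0)):
    w=g(rc,z);print(n,w.round(3),rk(w))
A,B=g((122,365),0)[:2],g((10,225),0)[:2];t=(B-A)/np.linalg.norm(B-A);C=np.array([.596,.3395])-A
print("wall dist",t[0]*C[1]-t[1]*C[0])
st=read_state();print(yaw(st),st["q"].round(2),rel([.4095,.422,.22],st),rel([.596,.339,.2],st))
E
```

```text
tab [0.412 0.424 0.142] (np.float64(0.218), np.float64(93.9))
tab near end [0.418 0.388 0.142] (np.float64(0.181), np.float64(92.7))
lid [0.537 0.293 0.104] (np.float64(0.141), np.float64(38.0))
post [0.434 0.21  0.181] (np.float64(0.009), np.float64(25.3))
wall1 [0.657 0.245 0.   ] (np.float64(0.234), np.float64(9.4))
wall2 [0.652 0.405 0.   ] (np.float64(0.3), np.float64(41.3))
wall3 [0.65  0.471 0.   ] (np.float64(0.346), np.float64(49.9))
wall dist 0.0580273497395474
-52.255297869213045 [0.41 0.14 1.43 0.   1.57 1.33] [ -1.9 -18.1   3.7] [ 7.8 -0.1  5.7]
```

The wall is at x≈.653, so straddling the tab at home would leave the gripper only ~0–2 cm from it. Instead I close the fingers and push the tab's anticlockwise side at radius 206 mm, which leaves ~8 cm. The tool turns with the tray.

```bash
python3 -c "
from h import *
print(rel([.364,.409,.262]))"

```

```text
[ -6.3 -19.8  -0.5]
```

```bash
python3 -m inch '[[[-1,-3.3,-0.3,0,0,-0.16,1],[-2,-6.6,-0.3,0,0,-0.33,1],[-3.2,-10,-0.3,0,0,-0.49,1],[-4.2,-13.2,-0.3,0,0,-0.66,1],[-5.2,-16.5,-0.3,0,0,-0.82,1],[-6.3,-19.8,-0.3,0,0,-0.98,1],[-6.3,-19.8,-0.3,0,0,-0.98,1],[-6.3,-19.8,-0.3,0,0,-0.98,1]]]' 40
python3 -c "
from h import *
s=read_state();print(yaw(s),s['q'].round(2),rel([.364,.409,.12],s))"
```

```text
time_s: 10.4
ee_pos: [0.3641, 0.4081, 0.2592]
tcp_rot: [2.146, 2.294, -0.003]
contact_force: [0.1, 0.3, -0.8]
finger_gap: 0.0002
gripper_force: 0.0
3.8084809101178765 [ 0.75 -0.02  1.6  -0.    1.57  0.68] [ 0.1  0.  13.9]
```

```bash
python3 -m inch '[[[0,0,4,0,0,0,1],[0,0,9,0,0,0,1],[0,0,13,0,0,0,1],[0,0,13.9,0,0,0,1],[0,0,13.9,0,0,0,1]]]'
python3 - <<'E'
from h import *
s=read_state();y0=yaw(s)
for th in np.arange(94,36,-4).tolist()+[37.7]:
    t=np.radians(th);w=np.array([.4265+.206*np.cos(t)-.033*np.sin(t),.2065+.206*np.sin(t)+.033*np.cos(t),.12])
    print(th,rel(w,s),"rz",round(-np.radians(th-90-y0),2))
E
```

```text
time_s: 11.02
ee_pos: [0.3648, 0.4083, 0.1215]
tcp_rot: [2.146, 2.294, -0.001]
contact_force: [-0.3, 0.4, 0.4]
finger_gap: -0.0001
gripper_force: 0.0
94 [0.  1.4 0.2] rz -0.0
90 [0.2 2.9 0.2] rz 0.07
86 [0.3 4.3 0.2] rz 0.14
82 [0.3 5.8 0.2] rz 0.21
78 [0.2 7.3 0.2] rz 0.28
74 [-0.   8.7  0.2] rz 0.35
70 [-0.4 10.1  0.2] rz 0.42
66 [-0.8 11.5  0.2] rz 0.49
62 [-1.3 12.9  0.2] rz 0.56
58 [-1.9 14.2  0.2] rz 0.62
54 [-2.6 15.5  0.2] rz 0.69
50 [-3.4 16.7  0.2] rz 0.76
46 [-4.3 17.9  0.2] rz 0.83
42 [-5.2 19.   0.2] rz 0.9
38 [-6.2 20.   0.2] rz 0.97
37.7 [-6.3 20.1  0.2] rz 0.98
```

```bash
python3 -m inch '[[[0,0.8,0.1,0,0,0,1],[0,1.3,0.1,0,0,0,1],[0.1,1.9,0.1,0,0,0.03,1],[0.2,2.7,0.1,0,0,0.07,1],[0.2,3.6,0.1,0,0,0.11,1],[0.3,4.5,0.1,0,0,0.15,1],[0.3,5.5,0.1,0,0,0.2,1],[0.3,6.4,0.1,0,0,0.24,1],[0.2,7.1,0.1,0,0,0.27,1],[0.2,7.3,0.1,0,0,0.28,1]]]'
python3 - <<'E'
from h import *
s=read_state();cv2.imwrite("pics/s5.png",cv2.resize(snapshot("scene")[220:360,150:320],(728,600),interpolation=cv2.INTER_CUBIC))
y0=yaw(s);print(y0)
for th in list(range(78,38,-4))+[37.7,35.7]:
    t=np.radians(th);w=np.array([.4265+.206*np.cos(t)-.033*np.sin(t),.2065+.206*np.sin(t)+.033*np.cos(t),.12])
    print(th,rel(w,s),"rz",round(-np.radians(th-90-y0),2))
E
```

```text
time_s: 12.28
ee_pos: [0.4374, 0.4155, 0.1202]
tcp_rot: [2.445, 1.972, -0.0]
contact_force: [-0.9, 0.2, 0.8]
finger_gap: 0.0001
gripper_force: 0.3
-12.217575124122245
78 [-0.1 -0.   0. ] rz -0.0
74 [0.1 1.4 0. ] rz 0.07
70 [0.2 2.9 0. ] rz 0.14
66 [0.2 4.3 0. ] rz 0.21
62 [0.1 5.8 0. ] rz 0.28
58 [-0.2  7.2  0. ] rz 0.35
54 [-0.5  8.6  0. ] rz 0.42
50 [-0.9 10.   0. ] rz 0.48
46 [-1.4 11.4  0. ] rz 0.55
42 [-2.  12.7  0. ] rz 0.62
37.7 [-2.8 14.1  0. ] rz 0.7
35.7 [-3.2 14.7  0. ] rz 0.73
```

View pics/s5.png

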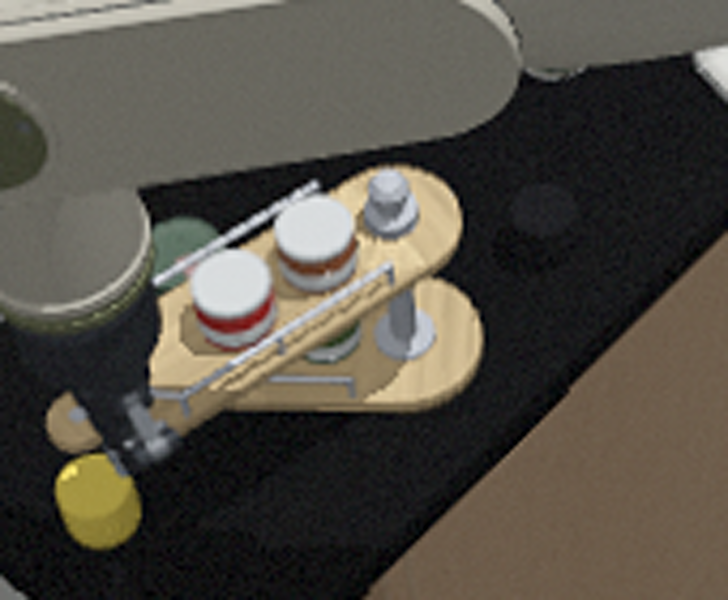

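The tray is moving: the fingers push the tab at (75,420), and the brown and red pots stand at (315,235) and (232,295). I continue.

```bash
python3 -m inch '[[[0,0.5,0,0,0,0.03,1],[0.1,1.4,0,0,0,0.07,1],[0.2,2.6,0,0,0,0.13,1],[0.2,3.8,0,0,0,0.19,1],[0.2,5,0,0,0,0.24,1],[0,6.2,0,0,0,0.3,1],[-0.2,7.4,0,0,0,0.36,1],[-0.5,8.6,0,0,0,0.42,1],[-0.8,9.6,0,0,0,0.46,1],[-0.9,10,0,0,0,0.48,1]]]'
python3 - <<'E'
from h import *
s=read_state();y0=yaw(s);print(y0,s["q"].round(2))
for th in (50,48,46,44,42,40,37.7,36.5,35.5):
    t=np.radians(th);w=np.array([.4265+.206*np.cos(t)-.033*np.sin(t),.2065+.206*np.sin(t)+.033*np.cos(t),.12])
    print(th,rel(w,s),"rz",round(-np.radians(th-90-y0),2))
E
```

```text
time_s: 13.58
ee_pos: [0.5335, 0.3854, 0.1203]
tcp_rot: [2.844, 1.334, 0.0]
contact_force: [-1.0, 0.4, 0.8]
finger_gap: -0.0
gripper_force: 0.4
-39.75734696820773 [ 0.55  0.36  1.43 -0.    1.35  1.24]
50 [ 0. -0.  0.] rz 0.0
48 [0.1 0.7 0. ] rz 0.04
46 [0.2 1.4 0. ] rz 0.07
44 [0.2 2.2 0. ] rz 0.11
42 [0.3 2.9 0. ] rz 0.14
40 [0.3 3.6 0. ] rz 0.18
37.7 [0.2 4.5 0. ] rz 0.22
36.5 [0.2 4.9 0. ] rz 0.24
35.5 [0.2 5.3 0. ] rz 0.26
```

```bash
python3 -m inch '[[[0.1,0.4,0,0,0,0.02,1],[0.1,1,0,0,0,0.05,1],[0.2,1.7,0,0,0,0.08,1],[0.3,2.4,0,0,0,0.12,1],[0.3,3,0,0,0,0.15,1],[0.3,3.5,0,0,0,0.17,1],[0.3,3.8,0,0,0,0.19,1],[0.3,4,0,0,0,0.2,1],[0.3,4,0,0,0,0.2,1]]]'
python3 -m inch '[[[0,0.2,0,0,0,0.01,1],[0,0.4,0,0,0,0.02,1],[0,0.4,0,0,0,0.02,1]]]'
```

```text
time_s: 14.7
ee_pos: [0.5656, 0.3625, 0.1203]
tcp_rot: [2.962, 1.046, 0.0]
contact_force: [0.2, -0.9, -0.4]
finger_gap: -0.0003
gripper_force: 0.0
time_s: 15.08
ee_pos: [0.5681, 0.3593, 0.1203]
tcp_rot: [2.973, 1.016, 0.0]
contact_force: [0.3, -0.6, -0.1]
finger_gap: -0.0
gripper_force: 0.0
```

```bash
python3 -m inch '[[[0,0.2,0,0,0,0,1],[0,0.3,0,0,0,0,1],[0,0.3,0,0,0,0,1]]]'; python3 -m inch '[[[0,0.2,0,0,0,0,1],[0,0.3,0,0,0,0,1],[0,0.3,0,0,0,0,1]]]'
```

```text
time_s: 15.45
ee_pos: [0.5689, 0.3584, 0.1203]
tcp_rot: [-2.97, -1.017, 0.001]
contact_force: [-4.0, 6.3, 1.2]
finger_gap: 0.0002
gripper_force: 3.5
time_s: 15.82
ee_pos: [0.569, 0.3582, 0.1203]
tcp_rot: [-2.966, -1.018, 0.003]
contact_force: [-11.0, 13.1, 2.5]
finger_gap: -0.0001
gripper_force: 8.6
```

The tray is firm against its stop: 17 N, no further motion, and at the predicted home position. I back off, rise and look.

```bash
python3 -m inch '[[[0,-0.6,0,0,0,0,1],[0,-2,0,0,0,0,1],[0,-4.5,0,0,0,0,1],[0,-6,-3,0,0,0,1],[-2,-6,-9,0,0,0,1],[-6,-6,-15,0,0,0,1],[-11,-6,-17,0,0,0,1],[-14,-6,-17,0,0,0,1],[-14,-6,-17,0,0,0,1],[-14,-6,-17,0,0,0,1]]]'
python3 - <<'E'
from h import *
s=read_state();a=snapshot("wrist");b=snapshot("scene")[220:360,150:320]
o=np.zeros((420,800,3),np.uint8);o[:300,:400]=cv2.resize(a,(400,300));o[:329,400:]=cv2.resize(b,(400,329),interpolation=cv2.INTER_CUBIC);cv2.imwrite("pics/f6.png",o)
E
```

```text
time_s: 17.08
ee_pos: [0.4241, 0.3172, 0.2903]
tcp_rot: [-2.972, -1.017, -0.001]
contact_force: [0.0, -0.3, -1.0]
finger_gap: 0.0003
gripper_force: 0.0
```

View pics/f6.png

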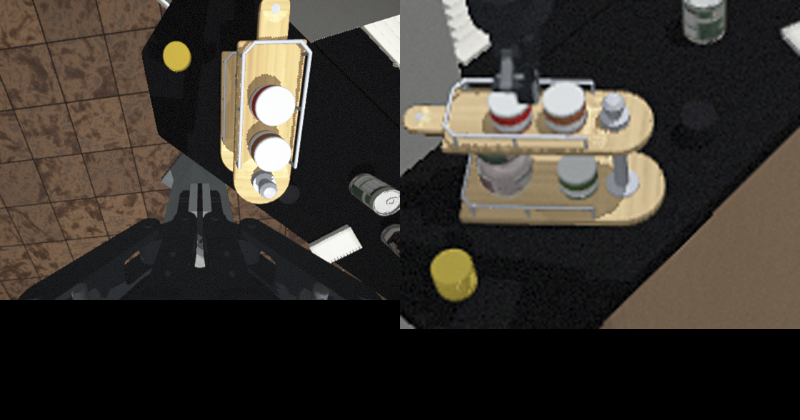

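The picture shows the tray parallel over the shelf, the jar upright beneath it, pot_green upright at (577,175) and both tray pots standing. I check the tray angle quickly, then hand in.

```bash
python3 - <<'E'
from h import *
for x,y in((426,117),(432,118)):
    w=at_z("scene",(220+y/2.35,150+(x-400)/2.353),.142);d=w[:2]-[.4265,.2065];print(w.round(3),np.hypot(*d).round(3),np.degrees(np.arctan2(d[1],d[0])).round(1))
print(close_job())
E
```

```text
[0.591 0.339 0.142] 0.211 38.9
[0.584 0.335 0.142] 0.204 39.2
the job is handed in; nothing more can be done
None
```

The jam jar stands on the outer part of the lower shelf, and I pushed the tray back over it until it stopped firmly (about 17 N). The last picture shows all three pots upright and the tray's tab within about 1.5° of home, which is about as closely as I can read it. The job was handed in at about 17 s of the 61 s allowed, and I saw no verdict.

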